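Vials in order of height on the loading rack

ROBOT

A 7-joint arm with a two-finger parallel gripper is mounted at the origin on the work surface. World frame = base frame: x ahead of the robot, y to its left, z up, the work surface at z = 0. Lengths are in m, angles in rad, forces in N, time in s.
With the tool pointing down it reaches from about 0.425 to 0.95 m from the base axis. Payload 4.7 kg.
Tool frame: the origin (TCP) lies between the finger pads; the fingertips stand 25 mm ahead of it and the grasp point (between the pads) lies 6 mm ahead of it (arm.nose_length is the distance from the TCP to the fingertips, in m); z points along the fingers, y is the direction in which the jaws open and shut (so a half turn about z gives the same grasp; the last joint's range is limited). The gripper opens to 85 mm and grips with 20 to 120 N. Pads are 22 mm wide; open, the fingers measure 114 mm over their backs; the gripper's body (76 mm by 85 mm) begins 54 mm behind the grasp point. The pads swing forward as they close: fully open they stand 13 mm farther back than shut.
Start: joints at [1.31, 0.469, -0.049, 1.532, 0.024, 1.141, -0.082], TCP at [0.155, -0.657, 0.256] pointing down, gripper open.
Joint ranges: [-2.59, 2.59], [-0.33, 1.99], [-1.39, 1.29], [0.1, 2.45], [-1.04, 4.18], [0.21, 1.99], [-2.66, 2.66]. Speed limits (rad/s): [2.57, 2.57, 3.14, 3.14, 3.14, 3.14, 3.14].

INTERFACE

Orientations are given as a unit quaternion [x, y, z, w].
In Python, from plant import arm gives the robot as it stands.
- The arm moves only by the tool servo_tool, never from a script. Its argument "targets" is a list of rows, each an object with "xyz": the shift along the tool's x, y, z in mm, a list of three; "spin": the turn about the tool's z in degrees. In form: [{"xyz": [x, y, z], "spin": spin}, ...]. A call has 1 to 10 rows; each row shifts and turns the commanded pose from where the row before left it, along the tool's axes as they then stand; what a row does not reach is not made up. A row lasts 1/10 s, in which the tool goes at most 50 mm and 8.59 degrees, less where a joint would pass 70% of its speed; a pose out of reach is approached as far as the arm can. A call is refused whole if a number of a shift passes 50 or a number of a turn 8.59, either way. A call with a gripper value outside its range is refused whole. "gripper" is the gripper's target within -1 to 1 (shut at 1, half-way at 0, fully open at -1), set as the call begins (left out, the last holds). The fingers move at their own pace and stop on an object; the grip force is fixed at half the most. Time passes only in rows, so rows that do not move let the fingers close. It gives the time, the measured TCP pose, the force and the opening at its end, in the units of the state.
- arm.get_obs(): the state, without advancing time (a new reading comes with each control period).
- arm.grab_frame(name): name is "side" or "top" or "wrist"; returns a dict with "frame" (400x640x3 uint8, red, green, blue), "depth" (400x640 float32, m along the optical axis (not along the pixel's ray), 0 where there is no reading), "K" (3x3 intrinsics, pixels), "pose" (4x4, takes a point from camera to world coordinates). Camera axes: x right, y up, looking along -z (the intrinsics and any distortion apply to the point x, -y, -z); pixel columns grow to the right and rows downward; lengths in m; the calibration is good to about 2 mm. A picture is of the moment at which its call begins.
- arm.finish_job(): hands the job in, once; it reports no verdict.
Trained networks look in a picture, given as the dict that the camera call returned (one of the last four; its "shot" number tells which), for a name from the list of things; names that differ only in an ending like _2 or _b are one class to them, and where a whole thing is asked for, a point or a joint stands for the part that bears it (a point fixed in the world has none). Each returns a list of dicts, best first, with "p" (0 to 1); they miss things now and then, are a little off and sometimes report something else, mostly with a low value. They report only what shows in the picture. A call takes as long as a camera call. They do not tell look-alikes from the thing itself.
- arm.masks_of(picture, target): "mask" (400x640 bool, what is visible of it) and "pixel" ([row, column] in pixels, amid what is visible of it).
- arm.mark_of(picture, target): "pixel" ([row, column] in pixels: a listed point, or the origin of a listed thing).
The state is a dict: "t": time; "qpos": joint angles; "qvel": joint speeds; "joint_efforts": joint torques, N m; "eef_pos": TCP position; "ee_rot": TCP orientation; "wrist_force": force on the tool from outside, world axes, zero at the start; "ft_torque": the same for the moment, N m; "gripper_width": opening from 0.0 (shut) to 1.0 (fully open).
Only numpy, scipy, OpenCV 4.12 (cv2) and the standard library are available. Lean on these libraries where they do the work, as an engineer would, in place of code of your own. Each camera call takes 0.05 s, during which the arm holds its last target. There are 200 camera calls.

TASK

Line up the four amber sample vials on the loading rack in order of height, one standing on the middle of each round black pad: the shortest on the pad next to the injection port (the grey block with the green nut), then rising pad by pad to the tallest at the other end. Never let a vial tip over.

Things in the scene. Friction and masses are not known exactly. Their poses are not given: they have to be found in the camera images.
- vial1: The shortest sample vial: a closed upright cylinder of amber glass with a white screw cap (top 14 mm) of the same diameter; 24 mm in diameter, 45 mm high over all, under 0.15 kg. Origin at the centre of its underside, z up. Stands loose on the bench at the start, in front of the rack.
- vial2: The second shortest sample vial: a closed upright cylinder of amber glass with a white screw cap (top 14 mm) of the same diameter; 28 mm in diameter, 70 mm high over all, under 0.15 kg. Origin at the centre of its underside, z up. Stands loose on the bench at the start, in front of the rack.
- vial3: The second tallest sample vial: a closed upright cylinder of amber glass with a white screw cap (top 14 mm) of the same diameter; 32 mm in diameter, 95 mm high over all, under 0.15 kg. Origin at the centre of its underside, z up. Stands loose on the bench at the start, in front of the rack.
- vial4: The tallest sample vial: a closed upright cylinder of amber glass with a white screw cap (top 14 mm) of the same diameter; 36 mm in diameter, 120 mm high over all, under 0.15 kg. Origin at the centre of its underside, z up. Stands loose on the bench at the start, in front of the rack.
- pad1: Pad 1 of the row of four alike fixed black rubber discs on the loading rack (a bare aluminium plate 90 x 290 x 12 mm on the bench); they stand in the order pad1, pad2, pad3, pad4, 70 mm apart. 52 mm in diameter, 3 mm thick; its flat top is 15 mm above the bench. Origin at the centre of its underside (12 mm above the bench), z up, y along the row from pad1 towards pad4, x square to the row.
- pad2: Pad 2 of the row of four alike fixed black rubber discs on the loading rack (a bare aluminium plate 90 x 290 x 12 mm on the bench); they stand in the order pad1, pad2, pad3, pad4, 70 mm apart. 52 mm in diameter, 3 mm thick; its flat top is 15 mm above the bench. Origin at the centre of its underside (12 mm above the bench), z up, y along the row from pad1 towards pad4, x square to the row.
- pad3: Pad 3 of the row of four alike fixed black rubber discs on the loading rack (a bare aluminium plate 90 x 290 x 12 mm on the bench); they stand in the order pad1, pad2, pad3, pad4, 70 mm apart. 52 mm in diameter, 3 mm thick; its flat top is 15 mm above the bench. Origin at the centre of its underside (12 mm above the bench), z up, y along the row from pad1 towards pad4, x square to the row.
- pad4: Pad 4 of the row of four alike fixed black rubber discs on the loading rack (a bare aluminium plate 90 x 290 x 12 mm on the bench); they stand in the order pad1, pad2, pad3, pad4, 70 mm apart. 52 mm in diameter, 3 mm thick; its flat top is 15 mm above the bench. Origin at the centre of its underside (12 mm above the bench), z up, y along the row from pad1 towards pad4, x square to the row.
- port: The injection port: a fixed grey square block 70 x 70 x 30 mm with a dark round plate and a small round green nut on top, 46 mm high over all. It stands on the bench at one end of the row, 95 mm beyond either pad1 or pad4; a round amber jar with a black cap, 62 mm in diameter and 54 mm high, stands in the same place at the other end. Origin at the centre of its underside, z up.
There are look-alikes about, which are no part of the job. Leave any yellow look-alike of the vial2 alone.

How it is judged:
At the end, for the whole second after the job is handed in: Each vial stands upright (within 0.1 rad) and at rest on its pad, its centre within 15 mm of the pad's centre: the shortest on the pad next to the injection port, then the second shortest, the second tallest and the tallest on the following pads (((horizontal distance between port and pad1 below 0.12 m and horizontal distance between vial1 and pad1 below 0.015 m and z of vial1 in the frame of pad1 between -0.002 and 0.008 m and horizontal distance between vial2 and pad2 below 0.015 m and z of vial2 in the frame of pad2 between -0.002 and 0.008 m and horizontal distance between vial3 and pad3 below 0.015 m and z of vial3 in the frame of pad3 between -0.002 and 0.008 m and horizontal distance between vial4 and pad4 below 0.015 m and z of vial4 in the frame of pad4 between -0.002 and 0.008 m) or (horizontal distance between port and pad4 below 0.12 m and horizontal distance between vial1 and pad4 below 0.015 m and z of vial1 in the frame of pad4 between -0.002 and 0.008 m and horizontal distance between vial2 and pad3 below 0.015 m and z of vial2 in the frame of pad3 between -0.002 and 0.008 m and horizontal distance between vial3 and pad2 below 0.015 m and z of vial3 in the frame of pad2 between -0.002 and 0.008 m and horizontal distance between vial4 and pad1 below 0.015 m and z of vial4 in the frame of pad1 between -0.002 and 0.008 m)) and angle between each of vial1, vial2, vial3, vial4's own z axis and vertical below 0.1 rad and linear speed of each of vial1, vial2, vial3, vial4 below 0.02 m/s and angular speed of each of vial1, vial2, vial3, vial4 below 0.3 rad/s); the robot touches nothing.
It fails at once if a vial is tipped over (more than 0.6 rad from upright) (angle between any of vial1, vial2, vial3, vial4's own z axis and vertical above 0.6 rad).
It also fails if it takes over 104 s, if anything falls off the work surface, if the arm or the gripper's body presses on something with over 40 N, if the wrist force passes 120 N, or if a joint passes its speed limit or range.

## Working session

There is one attempt and no reset: what is moved stays moved. The work goes in short steps, Python scripts to look and compute and a tool call to move; the robot and the scene stay as the last step left them, time stands still between calls to the robot, and variables do not carry over. Pictures are saved under pics/ and viewed, about 12 in all and at most 16, crops included, and the job is handed in when it is done.

Besides the shell and the picture viewer there is one more tool, called after "Request:" by a JSON object that holds its "method" and its "body", one argument or row to a line. servo_tool: Moves the arm, as the interface text tells. Its arguments: {"type":"object","properties":{"targets":{"type":"array","items":{"type":"object","properties":{"xyz":{"type":"array","items":{"type":"number"}},"spin":{"type":"number"}}}},"gripper":{"type":"number"}},"required":["targets"]}

```bash
mkdir -p pics
cat > h.py <<'E'
import numpy as np, cv2
from plant import arm
def w(pic,r,c,z=None):
    """world point of pixel from depth, or on plane z"""
    K,P=pic["K"],pic["pose"]
    ray=np.array([(c-K[0,2])/K[0,0],-(r-K[1,2])/K[1,1],-1.])
    if z is None: 
        d=pic["depth"][int(r),int(c)]
    else:
        rw=P[:3,:3]@ray; d=(z-P[2,3])/rw[2]
    return P[:3,:3]@(ray*d)+P[:3,3]
def cloud(pic):
    K,P=pic["K"],pic["pose"]; d=pic["depth"]
    r,c=np.mgrid[0:d.shape[0],0:d.shape[1]]
    X=np.stack([(c-K[0,2])/K[0,0]*d,-(r-K[1,2])/K[1,1]*d,-d],-1)
    return X@P[:3,:3].T+P[:3,3]
def save(pic,n): cv2.imwrite(f"pics/{n}.png",pic["frame"][:,:,::-1])
E
python3 - <<'E'
from h import *
o=arm.get_obs(); print(o["t"],o["eef_pos"],o["ee_rot"],o["gripper_width"],arm.nose_length)
for n in("top","side"):
    p=arm.grab_frame(n); save(p,n+"0"); C=cloud(p)
    print(n,p["pose"][:3,3].round(3))
    for t in["vial1","vial2","vial3","vial4","pad1","port"]:
        for m in arm.masks_of(p,t)[:6]:
            q=C[m["mask"]&(p["depth"]>0)]
            if not len(q): continue
            zt=np.percentile(q[:,2],97); top=q[q[:,2]>zt-.006]
            print(t,round(m["p"],2),np.round(m["pixel"]),"zt",zt.round(3),"c",((top.min(0)+top.max(0))/2)[:2].round(3),"ext",np.ptp(top,axis=0)[:2].round(3))
E
```

```text
0.0 [ 0.1549787  -0.6564132   0.25523611] [ 9.93286728e-01  1.15674116e-01 -1.47409989e-04 -9.76207270e-04] 0.9957962779274901 0.025
top [ 0.485 -0.005  1.103]
vial1 0.8 [217. 222.] zt 0.123 c [0.477 0.23 ] ext [0.033 0.034]
vial1 0.73 [214. 390.] zt 0.073 c [ 0.48  -0.168] ext [0.026 0.026]
vial1 0.72 [209. 273.] zt 0.098 c [0.489 0.116] ext [0.027 0.03 ]
vial1 0.7 [251. 389.] zt 0.073 c [ 0.393 -0.169] ext [0.024 0.026]
vial1 0.67 [189. 369.] zt 0.074 c [ 0.542 -0.121] ext [0.026 0.026]
vial1 0.49 [229. 415.] zt 0.048 c [ 0.45 -0.23] ext [0.022 0.022]
vial2 0.8 [217. 222.] zt 0.123 c [0.477 0.23 ] ext [0.033 0.034]
vial2 0.73 [214. 390.] zt 0.073 c [ 0.48  -0.168] ext [0.026 0.026]
vial2 0.72 [209. 273.] zt 0.098 c [0.489 0.116] ext [0.027 0.03 ]
vial2 0.7 [251. 389.] zt 0.073 c [ 0.393 -0.169] ext [0.024 0.026]
vial2 0.67 [189. 369.] zt 0.074 c [ 0.542 -0.121] ext [0.026 0.026]
vial2 0.49 [229. 415.] zt 0.048 c [ 0.45 -0.23] ext [0.022 0.022]
vial3 0.8 [217. 222.] zt 0.123 c [0.477 0.23 ] ext [0.033 0.034]
vial3 0.73 [214. 390.] zt 0.073 c [ 0.48  -0.168] ext [0.026 0.026]
vial3 0
[... 2465 characters left out ...]
c [0.488 0.109] ext [0.029 0.031]
vial4 0.76 [241. 275.] zt 0.072 c [ 0.383 -0.064] ext [0.026 0.028]
vial4 0.69 [260. 335.] zt 0.073 c [ 0.477 -0.172] ext [0.024 0.027]
vial4 0.61 [276. 298.] zt 0.073 c [ 0.392 -0.171] ext [0.026 0.028]
pad1 0.81 [218. 393.] zt 0.019 c [ 0.669 -0.089] ext [0.05  0.051]
pad1 0.54 [239. 412.] zt 0.018 c [ 0.679 -0.158] ext [0.05 0.05]
pad1 0.54 [199. 372.] zt 0.019 c [ 0.661 -0.018] ext [0.054 0.052]
pad1 0.47 [180. 358.] zt 0.019 c [0.654 0.052] ext [0.051 0.051]
pad1 0.43 [142. 272.] zt 0.122 c [0.476 0.227] ext [0.035 0.036]
port 0.76 [258. 437.] zt 0.048 c [ 0.69  -0.252] ext [0.026 0.023]
port 0.59 [239. 412.] zt 0.019 c [ 0.678 -0.157] ext [0.049 0.052]
```

Run:
```python
import cv2
a=cv2.imread("pics/top0.png");b=cv2.imread("pics/side0.png")
A=cv2.resize(a[100:290,190:450],None,fx=3,fy=3,interpolation=cv2.INTER_CUBIC)
B=cv2.resize(b[110:310,230:480],None,fx=2.9,fy=2.9,interpolation=cv2.INTER_CUBIC)
cv2.imwrite("pics/topc.png",A);cv2.imwrite("pics/sidec.png",B)
```

```text
(no output)
```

View pics/topc.png

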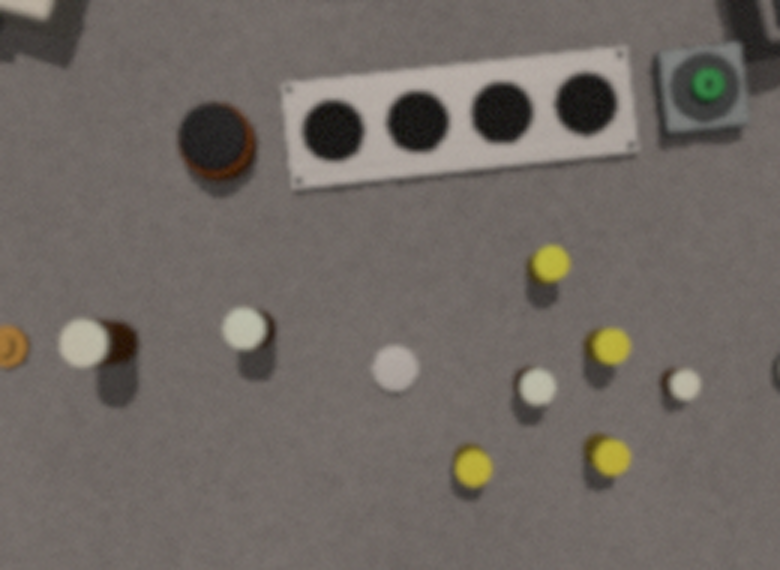

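View pics/sidec.png

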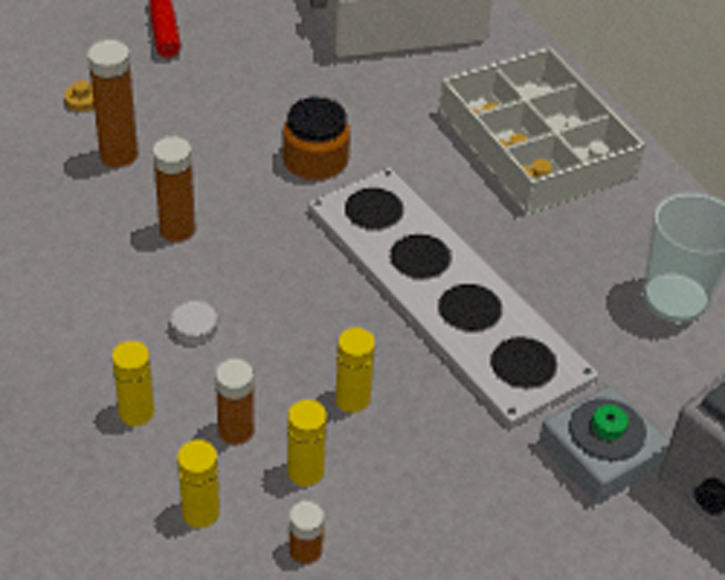

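The top and side views show the white-capped vials: vial4 at top pixel (217,222), vial3 (209,273), vial2 (229,369) and vial1 (229,415). Yellow decoys surround vial2. The port is at the right end (131,420), so the pad at y≈-0.155 takes vial1.

Request:
{"method": "servo_tool", "body": {
  "targets": [
    {"xyz": [0, 0, 0], "spin": 6.65},
    {"xyz": [0, 0, 0], "spin": 6.65},
    {"xyz": [25, -36, 0], "spin": 0},
    {"xyz": [25, -36, 0], "spin": 0},
    {"xyz": [25, -36, 0], "spin": 0},
    {"xyz": [25, -36, 0], "spin": 0},
    {"xyz": [25, -36, 0], "spin": 0},
    {"xyz": [25, -36, 0], "spin": 0},
    {"xyz": [25, -36, 0], "spin": 0},
    {"xyz": [25, -36, 0], "spin": 0}
  ],
  "gripper": -0.2
}}

```text
t: 1.7
eef_pos: [0.356, -0.3675, 0.2567]
ee_rot: [1.0, -0.0, 0.0, 0.0]
wrist_force: [1.3, -0.0, -0.4]
gripper_width: 0.601
```

Request:
{"method": "servo_tool", "body": {
  "targets": [
    {"xyz": [25, -36, 0], "spin": 0},
    {"xyz": [25, -36, 0], "spin": 0},
    {"xyz": [25, -36, 0], "spin": 0},
    {"xyz": [0, 0, 0], "spin": 0},
    {"xyz": [0, 0, 0], "spin": 0}
  ]
}}

```text
t: 2.2
eef_pos: [0.4307, -0.2603, 0.2565]
ee_rot: [1.0, 0.001, 0.0, 0.0]
wrist_force: [0.1, -0.8, 0.1]
gripper_width: 0.6
```

```bash
cat > look.py <<'E'
from h import *
from scipy.spatial.transform import Rotation as R
import sys
# vial caps: bright/low-saturation top surfaces by networks + depth
o=arm.get_obs(); print("t",o["t"],"tcp",o["eef_pos"].round(4) if hasattr(o["eef_pos"],'round') else o["eef_pos"],"axes",R.from_quat(o["ee_rot"]).as_matrix().round(3).tolist(),o["gripper_width"])
for n in sys.argv[2:]:
    p=arm.grab_frame(n); save(p,sys.argv[1]+n); C=cloud(p)
    hsv=cv2.cvtColor(p["frame"],cv2.COLOR_RGB2HSV)
    for t in("vial1","pad1"):
        for m in arm.masks_of(p,t):
            k=m["mask"]&(p["depth"]>0); q=C[k]
            if m["p"]<.3 or len(q)<20: continue
            zt=np.percentile(q[:,2],95); s=k&(C[...,2]>zt-.005); top=C[s]
            lo,hi=np.percentile(top,[1,99],axis=0)
            print(n,t,round(m["p"],2),np.round(m["pixel"]),"zt",zt.round(3),"c",((lo+hi)/2)[:2].round(4),"ext",(hi-lo)[:2].round(3),"sat",np.median(hsv[s][:,1]))
E
python3 look.py a wrist top
```

```text
t 2.2 tcp [ 0.4307 -0.2603  0.2565] axes [[1.0, 0.002, 0.0], [0.002, -1.0, -0.0], [0.0, 0.001, -1.0]] 0.6002774011583832
wrist vial1 0.94 [205. 243.] zt 0.072 c [ 0.3928 -0.171 ] ext [0.026 0.025] sat 180.0
wrist vial1 0.87 [ 65. 186.] zt 0.072 c [ 0.5424 -0.1228] ext [0.025 0.026] sat 175.0
wrist vial1 0.86 [129. 234.] zt 0.072 c [ 0.4789 -0.1702] ext [0.025 0.026] sat 176.0
wrist vial1 0.85 [212. 152.] zt 0.072 c [ 0.3837 -0.0642] ext [0.025 0.025] sat 182.0
wrist vial1 0.82 [153. 293.] zt 0.047 c [ 0.4488 -0.2318] ext [0.022 0.022] sat 23.0
wrist vial1 0.69 [157. 186.] zt 0.072 c [ 0.4465 -0.1124] ext [0.026 0.026] sat 26.0
wrist vial1 0.65 [120.   9.] zt 0.028 c [0.4859 0.1024] ext [0.024 0.01 ] sat 164.0
top vial1 0.7 [129. 421.] zt 0.046 c [ 0.6902 -0.2473] ext [0.022 0.023] sat 142.0
top vial1 0.66 [228. 367.] zt 0.073 c [ 0.4466 -0.1102] ext [0.026 0.025] sat 27.0
top vial1 0.64 [217. 222.] zt 0.122 c [0.4769 0.2299] ext [0.033 0.033] sat 31.0
top vial1 0.54 [191. 372.] zt 0.073 c [ 0.5434 -0.12  ] ext [0.023 0.024] sat 167.0
top vial1 0.52 [207. 270.] zt 0.098 c [0.4887 0.1142] ext [0.027 0.027] sat 26.0
top vial1 0.46 [218. 389.] zt 0.073 c [ 0.4787 -0.1684] ext [0.023 0.026] sat 170.5
top vial1 0.44 [228. 415.] zt 0.048 c [ 0.4496 -0.229 ] ext [0.017 0.019] sat 32.0
top vial1 0.44 [254. 348.] zt 0.073 c [ 0.3832 -0.0622] ext [0.025 0.026] sat 172.0
top pad1 0.91 [137. 353.] zt 0.019 c [ 0.6698 -0.0839] ext [0.05  0.047] sat 29.0
top pad1 0.78 [132. 386.] zt 0.019 c [ 0.6792 -0.1538] ext [0.048 0.048] sat 29.0
top pad1 0.7 [143. 302.] zt 0.019 c [0.6526 0.0531] ext [0.049 0.045] sat 29.0
top pad1 0.55 [139. 327.] zt 0.019 c [ 0.6621 -0.0149] ext [0.047 0.047] sat 29.0
```

Request:
{"method": "servo_tool", "body": {
  "targets": [
    {"xyz": [18, -29, 0], "spin": 0},
    {"xyz": [0, 0, 0], "spin": 0},
    {"xyz": [0, 0, 40], "spin": 0},
    {"xyz": [0, 0, 40], "spin": 0},
    {"xyz": [0, 0, 40], "spin": 0},
    {"xyz": [0, 0, 40], "spin": 0},
    {"xyz": [0, 0, 30], "spin": 0},
    {"xyz": [0, 0, 18], "spin": 0},
    {"xyz": [0, 0, 10], "spin": 0},
    {"xyz": [0, 0, 0], "spin": 0}
  ]
}}

```text
t: 3.5
eef_pos: [0.4474, -0.2323, 0.0373]
ee_rot: [1.0, -0.001, -0.001, -0.0]
wrist_force: [-0.2, 0.4, 0.5]
gripper_width: 0.599
```

Request:
{"method": "servo_tool", "body": {
  "targets": [
    {"xyz": [0, 0, 0], "spin": 0},
    {"xyz": [0, 0, 0], "spin": 0},
    {"xyz": [0, 0, 0], "spin": 0},
    {"xyz": [0, 0, 0], "spin": 0},
    {"xyz": [0, 0, 0], "spin": 0},
    {"xyz": [0, 0, 0], "spin": 0},
    {"xyz": [0, 0, 0], "spin": 0}
  ],
  "gripper": 1
}}

```text
t: 4.2
eef_pos: [0.4492, -0.2326, 0.0397]
ee_rot: [1.0, -0.0, 0.001, 0.001]
wrist_force: [-0.9, 0.1, 6.9]
gripper_width: 0.266
```

Request:
{"method": "servo_tool", "body": {
  "targets": [
    {"xyz": [0, 0, -20], "spin": 0},
    {"xyz": [0, 0, -40], "spin": 0},
    {"xyz": [0, 0, -40], "spin": 0},
    {"xyz": [0, 0, -20], "spin": 0},
    {"xyz": [38, -13, 0], "spin": 0},
    {"xyz": [38, -13, 0], "spin": 0},
    {"xyz": [38, -13, 0], "spin": 0},
    {"xyz": [38, -13, 0], "spin": 0},
    {"xyz": [38, -12, 0], "spin": 0},
    {"xyz": [38, -12, 0], "spin": 0}
  ]
}}

```text
t: 5.2
eef_pos: [0.6775, -0.1555, 0.1585]
ee_rot: [1.0, -0.0, 0.0, 0.0]
wrist_force: [0.7, -0.8, -0.5]
gripper_width: 0.266
```

Request:
{"method": "servo_tool", "body": {
  "targets": [
    {"xyz": [0, 0, 0], "spin": 0},
    {"xyz": [0, 0, 0], "spin": 0},
    {"xyz": [0, 0, 0], "spin": 0}
  ]
}}

```text
t: 5.5
eef_pos: [0.675, -0.1571, 0.1581]
ee_rot: [1.0, -0.001, -0.001, 0.0]
wrist_force: [-0.4, -0.7, 0.0]
gripper_width: 0.261
```

```bash
python3 look.py b wrist
```

```text
t 5.5 tcp [ 0.675  -0.1571  0.1581] axes [[1.0, -0.001, -0.002], [-0.001, -1.0, -0.001], [-0.001, 0.001, -1.0]] 0.26101799978208456
wrist vial1 0.91 [322. 294.] zt 0.052 c [ 0.5748 -0.1328] ext [0.055 0.013] sat 177.0
wrist vial1 0.87 [361.  53.] zt 0.076 c [0.5941 0.0131] ext [0.186 0.221] sat 160.0
wrist vial1 0.56 [263. 319.] zt 0.165 c [ 0.6746 -0.1569] ext [0.022 0.021] sat 28.0
wrist pad1 0.89 [210.  95.] zt 0.017 c [0.6526 0.0525] ext [0.05 0.05] sat 21.0
wrist pad1 0.79 [201. 166.] zt 0.017 c [ 0.6616 -0.0169] ext [0.049 0.049] sat 21.0
wrist pad1 0.76 [196. 243.] zt 0.017 c [ 0.6702 -0.0861] ext [0.049 0.048] sat 21.0
wrist pad1 0.7 [185. 316.] zt 0.017 c [ 0.6785 -0.1558] ext [0.049 0.048] sat 21.0
```

View pics/bwrist.png

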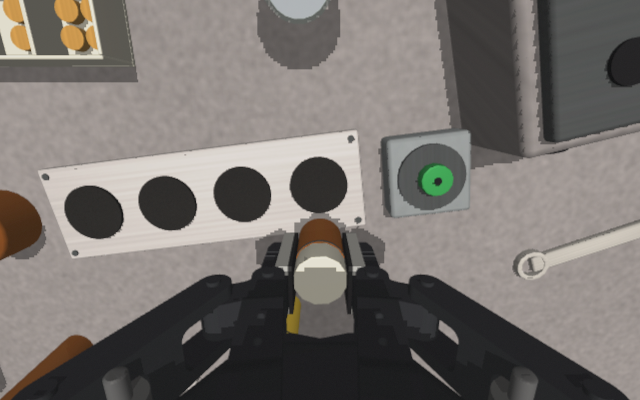

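The held vial1 shows at pixel (263,319), upright and centred under the tool. The pad beside the port is at (185,316). The four pads agree between views.

Request:
{"method": "servo_tool", "body": {
  "targets": [
    {"xyz": [3, -1, 30], "spin": 0},
    {"xyz": [0, 0, 30], "spin": 0},
    {"xyz": [0, 0, 20], "spin": 0},
    {"xyz": [0, 0, 10], "spin": 0},
    {"xyz": [0, 0, 5], "spin": 0},
    {"xyz": [0, 0, 3], "spin": 0},
    {"xyz": [0, 0, 2], "spin": 0},
    {"xyz": [0, 0, 0], "spin": 0}
  ]
}}

```text
t: 6.45
eef_pos: [0.6797, -0.1552, 0.0591]
ee_rot: [1.0, -0.0, 0.001, 0.0]
wrist_force: [-1.0, 0.0, -0.3]
gripper_width: 0.262
```

Request:
{"method": "servo_tool", "body": {
  "targets": [
    {"xyz": [0, 0, 1], "spin": 0},
    {"xyz": [0, 0, 1], "spin": 0},
    {"xyz": [0, 0, 0], "spin": 0}
  ]
}}

```text
t: 6.75
eef_pos: [0.6793, -0.1551, 0.0565]
ee_rot: [1.0, -0.0, 0.0, 0.0]
wrist_force: [0.0, 0.4, -0.7]
gripper_width: 0.267
```

Request:
{"method": "servo_tool", "body": {
  "targets": [
    {"xyz": [0, 0, 1], "spin": 0},
    {"xyz": [0, 0, 1], "spin": 0},
    {"xyz": [0, 0, 0], "spin": 0}
  ]
}}

```text
t: 7.05
eef_pos: [0.6794, -0.1551, 0.0548]
ee_rot: [1.0, -0.0, 0.0, 0.0]
wrist_force: [-0.7, 0.3, 3.3]
gripper_width: 0.265
```

Request:
{"method": "servo_tool", "body": {
  "targets": [
    {"xyz": [0, 0, 0], "spin": 0},
    {"xyz": [0, 0, 0], "spin": 0},
    {"xyz": [0, 0, 0], "spin": 0},
    {"xyz": [0, 0, 0], "spin": 0},
    {"xyz": [0, 0, -15], "spin": 0},
    {"xyz": [0, 0, -40], "spin": 0},
    {"xyz": [0, 0, -45], "spin": 0},
    {"xyz": [0, 0, -45], "spin": 0}
  ],
  "gripper": -0.2
}}

```text
t: 7.85
eef_pos: [0.6792, -0.155, 0.2019]
ee_rot: [1.0, -0.0, 0.0, -0.0]
wrist_force: [0.9, 0.7, 0.1]
gripper_width: 0.6
```

Request:
{"method": "servo_tool", "body": {
  "targets": [
    {"xyz": [-39, -7, 0], "spin": 0},
    {"xyz": [-39, -7, 0], "spin": 0},
    {"xyz": [-39, -7, 0], "spin": 0},
    {"xyz": [-39, -7, 0], "spin": 0},
    {"xyz": [-39, -7, 0], "spin": 0},
    {"xyz": [-38, -8, 0], "spin": 0},
    {"xyz": [0, 0, 0], "spin": 0},
    {"xyz": [0, 0, 0], "spin": 0}
  ]
}}

```text
t: 8.65
eef_pos: [0.4465, -0.1121, 0.2007]
ee_rot: [1.0, -0.0, 0.001, 0.001]
wrist_force: [0.2, -0.9, 0.2]
gripper_width: 0.599
```

```bash
python3 look.py c top wrist
```

```text
t 8.65 tcp [ 0.4465 -0.1121  0.2007] axes [[1.0, -0.0, 0.003], [-0.0, -1.0, -0.001], [0.003, 0.001, -1.0]] 0.5994369600471937
top vial1 0.72 [207. 271.] zt 0.098 c [0.4886 0.1155] ext [0.027 0.029] sat 26.0
top vial1 0.56 [133. 386.] zt 0.062 c [ 0.6787 -0.1533] ext [0.022 0.02 ] sat 22.0
top vial1 0.56 [213. 219.] zt 0.123 c [0.4761 0.2298] ext [0.032 0.033] sat 32.0
top pad1 0.76 [138. 356.] zt 0.019 c [ 0.6702 -0.0852] ext [0.049 0.045] sat 30.0
top pad1 0.68 [137. 383.] zt 0.021 c [ 0.678  -0.1532] ext [0.045 0.047] sat 31.5
top pad1 0.65 [142. 328.] zt 0.019 c [ 0.6612 -0.0149] ext [0.049 0.047] sat 28.5
top pad1 0.55 [145. 300.] zt 0.018 c [0.6519 0.0545] ext [0.048 0.047] sat 28.0
wrist vial1 0.94 [145.  55.] zt 0.097 c [0.4886 0.1122] ext [0.03  0.028] sat 29.0
wrist vial1 0.93 [186. 320.] zt 0.072 c [ 0.4465 -0.112 ] ext [0.026 0.025] sat 27.0
wrist vial1 0.9 [231. 371.] zt 0.07 c [ 0.3966 -0.1682] ext [0.018 0.024] sat 181.0
wrist vial1 0.84 [241. 275.] zt 0.072 c [ 0.3962 -0.0735] ext [0.05  0.015] sat 184.0
wrist vial1 0.79 [ 77. 334.] zt 0.072 c [ 0.5423 -0.1221] ext [0.025 0.026] sat 159.0
wrist vial1 0.71 [153. 384.] zt 0.072 c [ 0.4786 -0.1693] ext [0.026 0.026] sat 178.0
```

Request:
{"method": "servo_tool", "body": {
  "targets": [
    {"xyz": [0, 0, 35], "spin": 0},
    {"xyz": [0, 0, 40], "spin": 0},
    {"xyz": [0, 0, 35], "spin": 0},
    {"xyz": [0, 0, 20], "spin": 0},
    {"xyz": [0, 0, 15], "spin": 0},
    {"xyz": [0, 0, 0], "spin": 0}
  ]
}}

```text
t: 9.55
eef_pos: [0.4453, -0.1117, 0.0523]
ee_rot: [1.0, -0.0, -0.002, -0.001]
wrist_force: [0.6, 0.5, -0.5]
gripper_width: 0.602
```

Request:
{"method": "servo_tool", "body": {
  "targets": [
    {"xyz": [0, 0, 0], "spin": 0},
    {"xyz": [0, 0, 0], "spin": 0},
    {"xyz": [0, 0, 0], "spin": 0},
    {"xyz": [0, 0, 0], "spin": 0},
    {"xyz": [0, 0, 0], "spin": 0},
    {"xyz": [0, 0, 0], "spin": 0}
  ],
  "gripper": 1
}}

```text
t: 10.15
eef_pos: [0.4469, -0.1122, 0.055]
ee_rot: [1.0, -0.0, 0.001, 0.0]
wrist_force: [0.1, 0.7, 6.3]
gripper_width: 0.316
```

Request:
{"method": "servo_tool", "body": {
  "targets": [
    {"xyz": [0, 0, -15], "spin": 0},
    {"xyz": [0, 0, -40], "spin": 0},
    {"xyz": [0, 0, -40], "spin": 0},
    {"xyz": [0, 0, -15], "spin": 0},
    {"xyz": [38, -5, 0], "spin": 0},
    {"xyz": [38, -5, 0], "spin": 0},
    {"xyz": [38, -4, 0], "spin": 0},
    {"xyz": [38, -4, 0], "spin": 0},
    {"xyz": [38, -4, 0], "spin": 0},
    {"xyz": [33, -4, 0], "spin": 0}
  ]
}}

```text
t: 11.15
eef_pos: [0.6707, -0.0859, 0.1638]
ee_rot: [1.0, -0.0, -0.0, -0.0]
wrist_force: [-0.3, -0.7, 0.1]
gripper_width: 0.313
```

Request:
{"method": "servo_tool", "body": {
  "targets": [
    {"xyz": [0, 0, 0], "spin": 0},
    {"xyz": [0, 0, 0], "spin": 0},
    {"xyz": [0, 0, 0], "spin": 0}
  ]
}}

```text
t: 11.45
eef_pos: [0.6679, -0.0865, 0.1638]
ee_rot: [1.0, -0.0, -0.001, 0.0]
wrist_force: [0.0, 0.4, 0.3]
gripper_width: 0.312
```

Down 93 mm to about 0.071, correcting x by 2 mm.

Request:
{"method": "servo_tool", "body": {
  "targets": [
    {"xyz": [2, 0, 30], "spin": 0},
    {"xyz": [0, 0, 30], "spin": 0},
    {"xyz": [0, 0, 15], "spin": 0},
    {"xyz": [0, 0, 8], "spin": 0},
    {"xyz": [0, 0, 5], "spin": 0},
    {"xyz": [0, 0, 3], "spin": 0},
    {"xyz": [0, 0, 1], "spin": 0},
    {"xyz": [0, 0, 1], "spin": 0},
    {"xyz": [0, 0, 0], "spin": 0}
  ]
}}

```text
t: 12.35
eef_pos: [0.6716, -0.0861, 0.0719]
ee_rot: [1.0, -0.0, 0.0, 0.0]
wrist_force: [0.4, 1.1, -0.5]
gripper_width: 0.312
```

Request:
{"method": "servo_tool", "body": {
  "targets": [
    {"xyz": [0, 0, 1], "spin": 0},
    {"xyz": [0, 0, 0], "spin": 0}
  ]
}}

```text
t: 12.55
eef_pos: [0.6713, -0.0861, 0.0704]
ee_rot: [1.0, -0.0, 0.0, 0.0]
wrist_force: [-0.1, -1.0, 0.5]
gripper_width: 0.315
```

Request:
{"method": "servo_tool", "body": {
  "targets": [
    {"xyz": [0, 0, 1], "spin": 0},
    {"xyz": [0, 0, 0], "spin": 0}
  ]
}}

```text
t: 12.75
eef_pos: [0.6715, -0.0861, 0.0702]
ee_rot: [1.0, -0.0, 0.0, 0.0]
wrist_force: [-0.9, 0.3, 4.6]
gripper_width: 0.313
```

Request:
{"method": "servo_tool", "body": {
  "targets": [
    {"xyz": [0, 0, 0], "spin": 0},
    {"xyz": [0, 0, 0], "spin": 0},
    {"xyz": [0, 0, 0], "spin": 0},
    {"xyz": [0, 0, 0], "spin": 0},
    {"xyz": [0, 0, -15], "spin": 0},
    {"xyz": [0, 0, -45], "spin": 0},
    {"xyz": [0, 0, -45], "spin": 0},
    {"xyz": [0, 0, -45], "spin": 0}
  ],
  "gripper": -0.2
}}

```text
t: 13.55
eef_pos: [0.6712, -0.086, 0.2221]
ee_rot: [1.0, -0.0, 0.0, -0.0]
wrist_force: [1.1, 0.4, -1.2]
gripper_width: 0.596
```

Request:
{"method": "servo_tool", "body": {
  "targets": [
    {"xyz": [-26, -28, 0], "spin": 0},
    {"xyz": [-26, -28, 0], "spin": 0},
    {"xyz": [-26, -28, 0], "spin": 0},
    {"xyz": [-26, -28, 0], "spin": 0},
    {"xyz": [-26, -28, 0], "spin": 0},
    {"xyz": [-26, -29, 0], "spin": 0},
    {"xyz": [-27, -30, 0], "spin": 0},
    {"xyz": [0, 0, 0], "spin": 0},
    {"xyz": [0, 0, 0], "spin": 0}
  ]
}}

```text
t: 14.45
eef_pos: [0.4883, 0.1136, 0.2206]
ee_rot: [1.0, 0.001, 0.001, 0.0]
wrist_force: [1.3, 0.1, -0.7]
gripper_width: 0.601
```

```bash
python3 look.py d top wrist
```

```text
t 14.45 tcp [0.4883 0.1136 0.2206] axes [[1.0, 0.002, 0.002], [0.002, -1.0, -0.0], [0.002, 0.0, -1.0]] 0.6007351659076166
top vial1 0.7 [135. 356.] zt 0.088 c [ 0.6709 -0.0846] ext [0.026 0.023] sat 18.0
top vial1 0.68 [132. 386.] zt 0.062 c [ 0.679  -0.1527] ext [0.022 0.02 ] sat 22.0
top vial1 0.68 [215. 394.] zt 0.073 c [ 0.4787 -0.1675] ext [0.023 0.024] sat 171.0
top vial1 0.46 [249. 389.] zt 0.073 c [ 0.3931 -0.1681] ext [0.024 0.024] sat 175.0
top vial1 0.46 [188. 371.] zt 0.073 c [ 0.5432 -0.1199] ext [0.024 0.023] sat 166.0
top pad1 0.8 [138. 383.] zt 0.018 c [ 0.6769 -0.1544] ext [0.047 0.049] sat 29.0
top pad1 0.8 [140. 324.] zt 0.018 c [ 0.6614 -0.0148] ext [0.05  0.047] sat 29.0
top pad1 0.8 [144. 301.] zt 0.018 c [0.6514 0.0542] ext [0.047 0.047] sat 29.0
top pad1 0.58 [145. 356.] zt 0.019 c [ 0.6664 -0.0851] ext [0.043 0.049] sat 28.0
wrist vial1 0.97 [192. 319.] zt 0.097 c [0.4888 0.1141] ext [0.03  0.029] sat 26.0
wrist vial1 0.9 [191. 595.] zt 0.072 c [ 0.4789 -0.1689] ext [0.025 0.027] sat 182.0
wrist vial1 0.83 [263. 576.] zt 0.072 c [ 0.3933 -0.1687] ext [0.025 0.025] sat 182.0
wrist vial1 0.83 [126. 562.] zt 0.072 c [ 0.5428 -0.1209] ext [0.026 0.026] sat 182.0
wrist vial1 0.68 [268. 476.] zt 0.071 c [ 0.4227 -0.0262] ext [0.094 0.098] sat 183.0
wrist vial1 0.63 [206. 188.] zt 0.122 c [0.4765 0.229 ] ext [0.033 0.034] sat 27.0
wrist pad1 0.81 [  9. 528.] zt 0.017 c [ 0.6507 -0.0857] ext [0.014 0.044] sat 17.0
wrist pad1 0.8 [ 12. 381.] zt 0.017 c [0.6428 0.0532] ext [0.03  0.048] sat 23.0
wrist pad1 0.69 [  9. 451.] zt 0.017 c [ 0.6465 -0.0161] ext [0.022 0.048] sat 23.0
wrist pad1 0.56 [192. 315.] zt 0.097 c [0.4888 0.1143] ext [0.03  0.029] sat 26.0
wrist pad1 0.52 [  3. 598.] zt 0.017 c [ 0.655  -0.1539] ext [0.005 0.028] sat 17.0
```

Request:
{"method": "servo_tool", "body": {
  "targets": [
    {"xyz": [0, 0, 35], "spin": 0},
    {"xyz": [0, 0, 40], "spin": 0},
    {"xyz": [0, 0, 38], "spin": 0},
    {"xyz": [0, 0, 20], "spin": 0},
    {"xyz": [0, 0, 15], "spin": 0},
    {"xyz": [0, 0, 0], "spin": 0}
  ]
}}

```text
t: 15.35
eef_pos: [0.4872, 0.112, 0.0692]
ee_rot: [1.0, -0.001, -0.002, 0.001]
wrist_force: [-0.4, 0.5, 0.3]
gripper_width: 0.602
```

Request:
{"method": "servo_tool", "body": {
  "targets": [
    {"xyz": [0, 0, 0], "spin": 0},
    {"xyz": [0, 0, 0], "spin": 0},
    {"xyz": [0, 0, 0], "spin": 0},
    {"xyz": [0, 0, 0], "spin": 0},
    {"xyz": [0, 0, 0], "spin": 0},
    {"xyz": [0, 0, 0], "spin": 0}
  ],
  "gripper": 1
}}

```text
t: 15.95
eef_pos: [0.4888, 0.113, 0.072]
ee_rot: [1.0, -0.0, 0.001, 0.0]
wrist_force: [-0.0, -1.3, 4.3]
gripper_width: 0.361
```

Request:
{"method": "servo_tool", "body": {
  "targets": [
    {"xyz": [0, 0, -15], "spin": 0},
    {"xyz": [0, 0, -40], "spin": 0},
    {"xyz": [0, 0, -40], "spin": 0},
    {"xyz": [0, 0, -15], "spin": 0},
    {"xyz": [29, 22, 0], "spin": 0},
    {"xyz": [29, 22, 0], "spin": 0},
    {"xyz": [29, 22, 0], "spin": 0},
    {"xyz": [29, 22, 0], "spin": 0},
    {"xyz": [29, 21, 0], "spin": 0},
    {"xyz": [28, 20, 0], "spin": 0}
  ]
}}

```text
t: 16.95
eef_pos: [0.6621, -0.0174, 0.1809]
ee_rot: [1.0, -0.0, -0.0, 0.0]
wrist_force: [0.9, -0.4, -1.3]
gripper_width: 0.36
```

Request:
{"method": "servo_tool", "body": {
  "targets": [
    {"xyz": [0, 0, 0], "spin": 0},
    {"xyz": [0, 0, 0], "spin": 0},
    {"xyz": [0, 0, 0], "spin": 0}
  ]
}}

```text
t: 17.25
eef_pos: [0.6603, -0.0148, 0.181]
ee_rot: [1.0, 0.001, -0.001, -0.0]
wrist_force: [-0.3, 0.7, -0.2]
gripper_width: 0.364
```

Request:
{"method": "servo_tool", "body": {
  "targets": [
    {"xyz": [0, 1, 30], "spin": 0},
    {"xyz": [0, 0, 30], "spin": 0},
    {"xyz": [0, 0, 15], "spin": 0},
    {"xyz": [0, 0, 8], "spin": 0},
    {"xyz": [0, 0, 5], "spin": 0},
    {"xyz": [0, 0, 3], "spin": 0},
    {"xyz": [0, 0, 1], "spin": 0},
    {"xyz": [0, 0, 1], "spin": 0},
    {"xyz": [0, 0, 1], "spin": 0},
    {"xyz": [0, 0, 0], "spin": 0}
  ]
}}

```text
t: 18.25
eef_pos: [0.6615, -0.0172, 0.0876]
ee_rot: [1.0, -0.0, 0.0, 0.0]
wrist_force: [-0.7, 0.1, -0.8]
gripper_width: 0.36
```

Request:
{"method": "servo_tool", "body": {
  "targets": [
    {"xyz": [0, 0, 1], "spin": 0},
    {"xyz": [0, 0, 0], "spin": 0}
  ]
}}

```text
t: 18.45
eef_pos: [0.6616, -0.0171, 0.087]
ee_rot: [1.0, -0.0, 0.0, 0.0]
wrist_force: [-1.5, -0.2, 4.4]
gripper_width: 0.354
```

Request:
{"method": "servo_tool", "body": {
  "targets": [
    {"xyz": [0, 0, 0], "spin": 0},
    {"xyz": [0, 0, 0], "spin": 0},
    {"xyz": [0, 0, 0], "spin": 0},
    {"xyz": [0, 0, 0], "spin": 0},
    {"xyz": [0, 0, -20], "spin": 0},
    {"xyz": [0, 0, -45], "spin": 0},
    {"xyz": [0, 0, -50], "spin": 0},
    {"xyz": [0, 0, -50], "spin": 0}
  ],
  "gripper": -0.25
}}

```text
t: 19.25
eef_pos: [0.6609, -0.0171, 0.2527]
ee_rot: [1.0, -0.0, -0.0, -0.0]
wrist_force: [1.0, 0.7, 0.8]
gripper_width: 0.622
```

Request:
{"method": "servo_tool", "body": {
  "targets": [
    {"xyz": [-23, -31, 0], "spin": 0},
    {"xyz": [-23, -31, 0], "spin": 0},
    {"xyz": [-23, -31, 0], "spin": 0},
    {"xyz": [-23, -31, 0], "spin": 0},
    {"xyz": [-23, -31, 0], "spin": 0},
    {"xyz": [-23, -31, 0], "spin": 0},
    {"xyz": [-23, -30, 0], "spin": 0},
    {"xyz": [-24, -30, 0], "spin": 0},
    {"xyz": [0, 0, 0], "spin": 0},
    {"xyz": [0, 0, 0], "spin": 0}
  ]
}}

```text
t: 20.25
eef_pos: [0.4759, 0.2296, 0.2515]
ee_rot: [1.0, 0.001, 0.0, 0.0]
wrist_force: [0.5, -0.7, 0.1]
gripper_width: 0.625
```

```bash
python3 look.py e top wrist
```

```text
t 20.25 tcp [0.4759 0.2296 0.2515] axes [[1.0, 0.002, 0.001], [0.002, -1.0, -0.0], [0.001, 0.0, -1.0]] 0.6250669109892595
top vial1 0.77 [136. 329.] zt 0.113 c [ 0.6607 -0.0149] ext [0.029 0.027] sat 17.0
top vial1 0.67 [253. 390.] zt 0.073 c [ 0.3932 -0.1688] ext [0.024 0.025] sat 174.0
top vial1 0.56 [218. 390.] zt 0.073 c [ 0.4788 -0.1682] ext [0.024 0.026] sat 170.0
top vial1 0.54 [212. 229.] zt 0.121 c [0.4893 0.1972] ext [0.008 0.068] sat 31.5
top vial1 0.49 [188. 370.] zt 0.074 c [ 0.5433 -0.1187] ext [0.023 0.021] sat 167.0
top pad1 0.91 [142. 300.] zt 0.019 c [0.6528 0.0541] ext [0.049 0.047] sat 27.0
top pad1 0.61 [140. 352.] zt 0.019 c [ 0.6665 -0.0852] ext [0.04 0.05] sat 29.0
top pad1 0.48 [136. 382.] zt 0.018 c [ 0.6777 -0.1543] ext [0.046 0.049] sat 29.0
top pad1 0.41 [146. 328.] zt 0.019 c [ 0.6549 -0.0161] ext [0.037 0.049] sat 33.0
wrist vial1 0.98 [115. 624.] zt 0.042 c [ 0.5409 -0.1111] ext [0.022 0.009] sat 169.0
wrist vial1 0.95 [233. 628.] zt 0.038 c [ 0.3911 -0.1587] ext [0.021 0.008] sat 169.0
wrist vial1 0.74 [188. 319.] zt 0.122 c [0.4768 0.2296] ext [0.033 0.032] sat 27.0
wrist vial1 0.69 [250. 561.] zt 0.072 c [ 0.3835 -0.0623] ext [0.025 0.026] sat 182.0
wrist vial1 0.54 [  4. 557.] zt 0.044 c [ 0.6459 -0.0133] ext [0.003 0.014] sat 171.0
wrist vial1 0.52 [168. 634.] zt 0.015 c [ 0.4764 -0.1582] ext [0.02  0.008] sat 173.0
wrist pad1 0.97 [  9. 545.] zt 0.017 c [ 0.645  -0.0155] ext [0.02  0.047] sat 18.0
wrist pad1 0.95 [ 12. 488.] zt 0.017 c [0.6414 0.0534] ext [0.027 0.05 ] sat 23.0
wrist pad1 0.69 [  6. 620.] zt 0.017 c [ 0.6494 -0.0844] ext [0.011 0.038] sat 18.0
```

Request:
{"method": "servo_tool", "body": {
  "targets": [
    {"xyz": [1, 0, 40], "spin": 0},
    {"xyz": [0, 0, 45], "spin": 0},
    {"xyz": [0, 0, 40], "spin": 0},
    {"xyz": [0, 0, 20], "spin": 0},
    {"xyz": [0, 0, 15], "spin": 0},
    {"xyz": [0, 0, 0], "spin": 0}
  ]
}}

```text
t: 21.15
eef_pos: [0.4765, 0.2276, 0.0891]
ee_rot: [1.0, -0.001, -0.002, 0.001]
wrist_force: [-0.0, -0.1, -0.5]
gripper_width: 0.629
```

Request:
{"method": "servo_tool", "body": {
  "targets": [
    {"xyz": [0, 0, 0], "spin": 0},
    {"xyz": [0, 0, 0], "spin": 0},
    {"xyz": [0, 0, 0], "spin": 0},
    {"xyz": [0, 0, 0], "spin": 0},
    {"xyz": [0, 0, 0], "spin": 0},
    {"xyz": [0, 0, 0], "spin": 0}
  ],
  "gripper": 1
}}

```text
t: 21.75
eef_pos: [0.4779, 0.229, 0.092]
ee_rot: [1.0, -0.0, 0.001, -0.0]
wrist_force: [0.0, -0.4, 5.0]
gripper_width: 0.41
```

Request:
{"method": "servo_tool", "body": {
  "targets": [
    {"xyz": [0, 0, -20], "spin": 0},
    {"xyz": [0, 0, -40], "spin": 0},
    {"xyz": [0, 0, -40], "spin": 0},
    {"xyz": [0, 0, -20], "spin": 0},
    {"xyz": [30, 30, 0], "spin": 0},
    {"xyz": [30, 30, 0], "spin": 0},
    {"xyz": [30, 30, 0], "spin": 0},
    {"xyz": [30, 30, 0], "spin": 0},
    {"xyz": [30, 30, 0], "spin": 0},
    {"xyz": [25, 25, 0], "spin": 0}
  ]
}}

```text
t: 22.75
eef_pos: [0.6534, 0.0514, 0.2106]
ee_rot: [1.0, -0.001, -0.0, 0.0]
wrist_force: [-0.3, 0.2, -0.5]
gripper_width: 0.404
```

Request:
{"method": "servo_tool", "body": {
  "targets": [
    {"xyz": [0, 0, 0], "spin": 0},
    {"xyz": [0, 0, 0], "spin": 0},
    {"xyz": [0, 0, 0], "spin": 0}
  ]
}}

```text
t: 23.05
eef_pos: [0.6513, 0.0555, 0.2109]
ee_rot: [1.0, 0.001, -0.001, -0.0]
wrist_force: [0.0, 0.7, -1.9]
gripper_width: 0.406
```

Request:
{"method": "servo_tool", "body": {
  "targets": [
    {"xyz": [1, 1, 30], "spin": 0},
    {"xyz": [0, 0, 35], "spin": 0},
    {"xyz": [0, 0, 20], "spin": 0},
    {"xyz": [0, 0, 8], "spin": 0},
    {"xyz": [0, 0, 5], "spin": 0},
    {"xyz": [0, 0, 3], "spin": 0},
    {"xyz": [0, 0, 1], "spin": 0},
    {"xyz": [0, 0, 1], "spin": 0},
    {"xyz": [0, 0, 1], "spin": 0},
    {"xyz": [0, 0, 0], "spin": 0}
  ]
}}

```text
t: 24.05
eef_pos: [0.6535, 0.0528, 0.1076]
ee_rot: [1.0, -0.0, 0.0, 0.0]
wrist_force: [0.3, -0.5, -0.9]
gripper_width: 0.401
```

Request:
{"method": "servo_tool", "body": {
  "targets": [
    {"xyz": [0, 0, 1], "spin": 0},
    {"xyz": [0, 0, 0], "spin": 0}
  ]
}}

```text
t: 24.25
eef_pos: [0.6537, 0.0529, 0.1071]
ee_rot: [1.0, -0.0, 0.0, 0.0]
wrist_force: [-0.4, -0.2, 3.0]
gripper_width: 0.409
```

Request:
{"method": "servo_tool", "body": {
  "targets": [
    {"xyz": [0, 0, 0], "spin": 0},
    {"xyz": [0, 0, 0], "spin": 0},
    {"xyz": [0, 0, 0], "spin": 0},
    {"xyz": [0, 0, 0], "spin": 0},
    {"xyz": [0, 0, -20], "spin": 0},
    {"xyz": [0, 0, -40], "spin": 0},
    {"xyz": [0, 0, -45], "spin": 0},
    {"xyz": [0, 0, -45], "spin": 0}
  ],
  "gripper": -0.25
}}

```text
t: 25.05
eef_pos: [0.653, 0.0529, 0.2576]
ee_rot: [1.0, -0.0, -0.0, 0.0]
wrist_force: [1.1, 0.0, -0.3]
gripper_width: 0.624
```

Request:
{"method": "servo_tool", "body": {
  "targets": [
    {"xyz": [-40, -5, 0], "spin": 0},
    {"xyz": [-40, -5, 0], "spin": 0},
    {"xyz": [-40, -5, 0], "spin": 0},
    {"xyz": [-40, -5, 0], "spin": 0},
    {"xyz": [0, 0, 0], "spin": 0},
    {"xyz": [0, 0, 0], "spin": 0},
    {"xyz": [0, 0, 0], "spin": 0}
  ]
}}

```text
t: 25.75
eef_pos: [0.4946, 0.0727, 0.2567]
ee_rot: [1.0, -0.001, 0.001, -0.0]
wrist_force: [1.0, -0.1, 0.5]
gripper_width: 0.628
```

```bash
python3 look.py f top side | grep -v "sat 1"
python3 - <<'E'
import cv2
b=cv2.imread("pics/fside.png")
cv2.imwrite("pics/fc.png",cv2.resize(b[60:310,230:480],None,fx=2.3,fy=2.3,interpolation=cv2.INTER_CUBIC))
E
```

```text
t 25.75 tcp [0.4946 0.0727 0.2567] axes [[1.0, -0.001, 0.001], [-0.001, -1.0, 0.0], [0.001, -0.0, -1.0]] 0.6276632741534515
top vial1 0.51 [132. 386.] zt 0.063 c [ 0.6786 -0.1527] ext [0.021 0.02 ] sat 22.0
top pad1 0.52 [136. 383.] zt 0.018 c [ 0.6785 -0.1545] ext [0.05 0.05] sat 26.0
top pad1 0.47 [149. 296.] zt 0.018 c [0.6504 0.0554] ext [0.031 0.045] sat 38.0
top pad1 0.44 [141. 353.] zt 0.04 c [ 0.6675 -0.0838] ext [0.018 0.027] sat 32.5
side vial1 0.84 [235. 352.] zt 0.072 c [ 0.5429 -0.1237] ext [0.025 0.027] sat 255.0
side vial1 0.63 [260. 336.] zt 0.072 c [ 0.4779 -0.1714] ext [0.025 0.027] sat 255.0
side vial1 0.57 [277. 298.] zt 0.072 c [ 0.3923 -0.1716] ext [0.026 0.026] sat 255.0
side vial1 0.53 [241. 278.] zt 0.072 c [ 0.3823 -0.0667] ext [0.023 0.024] sat 255.0
side pad1 0.54 [242. 410.] zt 0.018 c [ 0.6781 -0.1569] ext [0.05 0.05] sat 32.0
side pad1 0.45 [221. 390.] zt 0.019 c [ 0.669  -0.0883] ext [0.049 0.051] sat 34.0
side pad1 0.45 [185. 362.] zt 0.019 c [0.6525 0.046 ] ext [0.047 0.04 ] sat 43.0
```

View pics/fc.png

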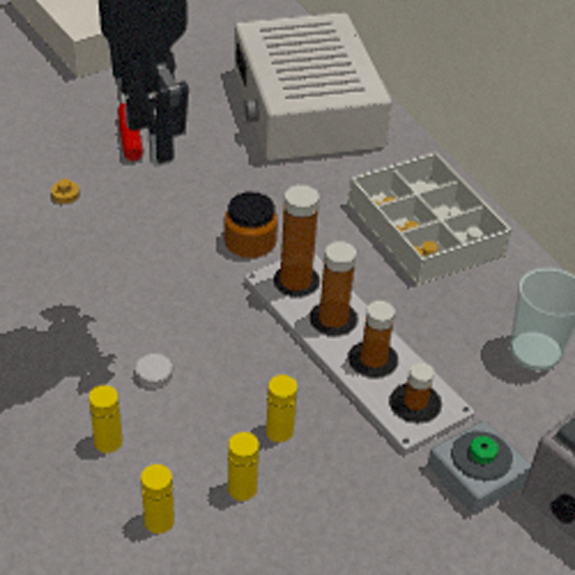

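All four vials stand upright in the middle of their pads. They run from the shortest at crop pixel (395,418), beside the green nut, to the tallest at (240,300). The yellow vials are where they started and the arm touches nothing.

```bash
python3 -c "
from plant import arm
print(arm.finish_job(),arm.get_obs()['t'])"
```

```text
the job is handed in; nothing more can be done
the job is handed in; nothing more can be done
```

I placed the four amber vials on the rack pads in order of height, with the shortest next to the injection port and the tallest at the far end, and handed the job in. The clock stood at about 26 s of the 104 s allowed, and no verdict was reported.

- **Placement:** After each release, the top camera put vials 1 to 3 within about 2 mm of their pad centres, at the right height. I have no camera figure for vial4. It rests on the arm position at release, about 2 mm from the pad centre, and on the last side picture.
- **Last picture:** It shows all four vials upright in the middle of their pads, the yellow look-alikes where they started, and the gripper open and well clear.
- **Forces:** The highest wrist force in the readings after each move was about 7 N, while gripping.
- **Disagreements:** Top and wrist camera positions differed by 2–3 mm along the row. Camera heights read 2–4 mm high. Neither mattered for the placing. In the last check the networks missed several of the placed vials, so the picture is the main evidence for the final state.

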